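Fold up the light shield and hold its shutter half open

ROBOT

A 7-joint arm with a two-finger parallel gripper is mounted at the origin on the work surface. World frame = base frame: x ahead of the robot, y to its left, z up, the work surface at z = 0. Lengths are in m, angles in rad, forces in N, time in s.
With the tool pointing down it reaches from about 0.35 to 0.9 m from the base axis. Payload 19.9 kg.
Tool frame: the origin (TCP) lies between the finger pads; the fingertips stand 19 mm ahead of it and the grasp point (between the pads) is the TCP; z points along the fingers, y is the direction in which the jaws open and shut (so a half turn about z gives the same grasp; the last joint's range is limited). The gripper opens to 94 mm and grips with 3 to 60 N. Pads are 16 mm wide; open, the fingers measure 119 mm over their backs; the gripper's body (75 mm by 177 mm) begins 78 mm behind the grasp point.
Start: joints at [-1.224, 0.417, -0.01, 1.614, 0.005, 1.111, -0.053], TCP at [0.236, 0.579, 0.202] pointing down, gripper open.
Joint ranges: [-2.81, 2.81], [-0.39, 2.02], [-1.27, 1.25], [0.06, 2.57], [-1.19, 4.33], [0.19, 2], [-2.82, 2.82]. Speed limits (rad/s): [1.89, 1.89, 2.39, 2.39, 3.01, 3.01, 3.01].

INTERFACE

Orientations are given as a 3x3 rotation matrix whose columns are the frame's x, y, z axes.
In Python, from rig import robot gives the robot as it stands. Calls block until the motion is done:
- robot.move_ptp(position, orientation): joint-space move of the TCP to a pose.
- robot.move_linear(position, velocity=0.15, frame=None, threshold=None): straight line of the TCP; frame=None keeps the orientation; velocity is the mean speed in m/s. With threshold (N) it stops when the force on the tool has changed by that much, and returns True; else False.
- robot.goto_joints(angles): joint-space move.
- robot.gripper_to(opening): finger opening in m; the grip force is fixed at half the most; returns when the fingers have stopped.
- robot.pause(seconds).
- robot.ik(position, orientation): joint angles nearest the present ones, or None.
- robot.get_state(): the state.
- robot.grab_frame(name): name is "scene" or "side" or "wrist"; returns the picture (420x560x3 uint8, red, green, blue); there is no depth.
- robot.camera_info(name): a dict with "fx", "fy", "cx", "cy" (pixels), "rvec" (rotation vector, rad) and "tvec" (3), from world to camera coordinates, as OpenCV has them. Camera axes: x right, y down, z forward; pixel columns grow to the right and rows downward; lengths in m; the calibration is good to about 2 mm. A picture is of the moment at which its call begins: read the wrist's pose just before it. camera_info takes no time and is no camera call; for the wrist camera it gives the pose at the moment of the call.
A pose or a line that the arm cannot do raises robot.PlanningError and nothing moves.
- robot.sign_off(): hands the job in, once; it reports no verdict.
The state is a dict: "time": time; "qpos": joint angles; "joint_vel": joint speeds; "effort": joint torques, N m; "ee_pos": TCP position; "tool_rot": TCP orientation; "force": force on the tool from outside, world axes, zero at the start; "moment": the same for the moment, N m; "opening": finger opening in m.
Only numpy, scipy, OpenCV 4.12 (cv2) and the standard library are available. Lean on these libraries where they do the work, as an engineer would, in place of code of your own. Each camera call takes 0.05 s, during which the arm holds its last target.

TASK

Set up the sample's light shield for an exposure: raise its three folded-down walls (near, left and right) fully upright, so that with the fixed wall they make an open box, and keep the spring-loaded shutter closed until all three stand. Then slide the shutter on the fixed wall by its upright tab against its spring to half of its travel (the middle one of the three marks on that wall's top edge) and finish while holding it there with the gripper, as it springs shut if let go. Leave the other things on the bench where they are.

Things in the scene. Friction and masses are not known exactly. Their poses are not given: they have to be found in the camera images.
- shield: light shield, fixed to the bench: black plinth 90 x 90 mm, 40 high, white sample tile on top. Origin: centre of its underside. z up; +x points to its fixed wall (aluminium, mid-plane at x = 47.5 mm, top 105 mm up), with window, shutter and, outside, a lamp barrel (to x = 130 mm, top 91 mm up). Turned up to 0.35 rad either way from the robot's x axis
- near_wall (a joint): hinge angle of the near wall, an aluminium panel 80 mm wide, 5 thick, folding out to the shield's -x: 0 = folded down level, 1.571 = upright (end stop). Hinge line: through (-47.5, 0, 40) mm of shield, along its edge. Starts at 0 to 0.3 rad; stiff (0.18 N m, about 1.7 N at the bar), so it stays where it is left
- near_wall_bar (a point): middle of the near wall's round steel pull bar, 10 mm thick, parallel to the hinge and 110 mm from it, at the free edge between two arms 60 mm apart; 40 mm of open space lies between bar and panel. Pinched from above, one finger either side, the bar can turn between the fingers while the wall swings up
- left_wall (a joint): hinge angle of the left wall, an aluminium panel 80 mm wide, 5 thick, folding out to the shield's +y: 0 = folded down level, 1.571 = upright (end stop). Hinge line: through (0, 47.5, 40) mm of shield, along its edge. Starts at 0 to 0.3 rad; stiff (0.18 N m, about 1.7 N at the bar), so it stays where it is left
- left_wall_bar (a point): middle of the left wall's round steel pull bar, 10 mm thick, parallel to the hinge and 110 mm from it, at the free edge between two arms 60 mm apart; 40 mm of open space lies between bar and panel. Pinched from above, one finger either side, the bar can turn between the fingers while the wall swings up
- right_wall (a joint): hinge angle of the right wall, an aluminium panel 80 mm wide, 5 thick, folding out to the shield's -y: 0 = folded down level, 1.571 = upright (end stop). Hinge line: through (0, -47.5, 40) mm of shield, along its edge. Starts at 0 to 0.3 rad; stiff (0.18 N m, about 1.7 N at the bar), so it stays where it is left
- right_wall_bar (a point): middle of the right wall's round steel pull bar, 10 mm thick, parallel to the hinge and 110 mm from it, at the free edge between two arms 60 mm apart; 40 mm of open space lies between bar and panel. Pinched from above, one finger either side, the bar can turn between the fingers while the wall swings up
- shutter (a joint): travel (m) of the steel shutter plate along +y of shield: 0 = closed (where its spring keeps it), 0.025 = half, 0.050 = fully open (end stop). The spring pulls it shut with 2 N at closed, 6 N at half, 10 N fully open. Three black marks on the fixed wall's top edge show the tab's centre line at closed, half (the thickest) and fully open
- shutter_tab (a point): point on the shutter's upright steel tab, on its centre line, 15 mm below its top. Tab: 12 mm wide along the slide, 16 across it, rising from 100 to 160 mm above the bench, just outside the fixed wall. This point lies at (62.5, -15, 145) mm of shield when closed, (62.5, 10, 145) at half. Nothing stands beside the tab above 107 mm
- dish: lidded clear round dish, 62 mm across, 16 high; bystander. Origin: centre of its underside
- jar: small round jar, 40 mm across, 42 high; bystander. Origin: centre of its underside
- bottle: amber bottle, 60 mm across, 130 high; bystander. Origin: centre of its underside
- slide_box: white plastic box 85 x 35 x 30 mm; bystander. Origin: centre of its underside
- driver: screwdriver 150 mm long, lying; bystander. Origin: centre of its underside
- tweezers: steel tweezers 110 mm long, lying; bystander. Origin: centre of its underside

How it is judged:
By the outcome, as a careful person would: the job done as asked, in the order asked, and still so for the second after the job is handed in, while the arm keeps its last pose, push and grip.
It also fails if it takes over 67 s, if anything falls off the work surface, if the arm or the gripper's body presses on something with over 40 N, if the wrist force passes 120 N, or if a joint passes its speed limit or range.

## Working session

There is one attempt and no reset: what is moved stays moved. The work goes in short steps, each a Python script; the robot and the scene stay as the last script left them, time stands still between calls to the robot, and variables do not carry over. Pictures are saved under pics/ and viewed, and the job is handed in when it is done.

```bash
ls; mkdir -p pics; python3 - <<'E'
from rig import robot
import cv2
for n in ["scene","side","wrist"]:
    im=robot.grab_frame(n); cv2.imwrite(f"pics/{n}0.png",im[:,:,::-1]); print(n,robot.camera_info(n))
s=robot.get_state();print(s)
E
```

```text
pics
scene {'fx': 456.2968109513158, 'fy': 456.2968109513158, 'cx': 283.1661882481828, 'cy': 214.73932136212835, 'rvec': array([ 2.17669788,  1.32039842, -0.43768671]), 'tvec': array([-0.24562374, -0.29407594,  1.52591538])}
side {'fx': 530.3471921492232, 'fy': 530.3471921492232, 'cx': 281.0763009219569, 'cy': 215.78679059754253, 'rvec': array([ 2.32027592, -0.7376751 ,  0.27710981]), 'tvec': array([-0.41801858,  0.28361508,  1.19525168])}
wrist {'fx': 312.42019628345344, 'fy': 312.42019628345344, 'cx': 282.48577288206656, 'cy': 206.49812437546336, 'rvec': array([-2.41272647, -1.62029066, -0.22201284]), 'tvec': array([-0.62374868, -0.0278474 ,  0.39224604])}
{'time': 0.15, 'qpos': array([-1.22446738,  0.41783406, -0.01035169,  1.61398661,  0.00469548,
        1.11068253, -0.05296152]), 'joint_vel': array([-3.16618369e-04, -1.91641469e-03,  2.46992985e-03, -1.97515270e-04,
       -2.11672819e-03,  7.90474553e-06, -6.37886963e-05]), 'effort': array([ 6.77976132e-04, -8.51530552e+01,  6.38992209e-01, -4.26131344e+01,
       -4.86329373e-02,  1.71420345e-02,  7.61181104e-05]), 'ee_pos': array([0.2362406 , 0.57834624, 0.20169122]), 'tool_rot': array([[-9.25765735e-01,  3.78097502e-01, -2.86631103e-04],
       [ 3.78097607e-01,  9.25765357e-01, -8.38683391e-04],
       [-5.17509495e-05, -8.84798881e-04, -9.99999607e-01]]), 'force': array([-0.22055682,  0.18847475,  0.50359255]), 'moment': array([-0.02253034,  0.03141841,  0.0054542 ]), 'opening': 0.09396159047854505}
```

View pics/scene0.png

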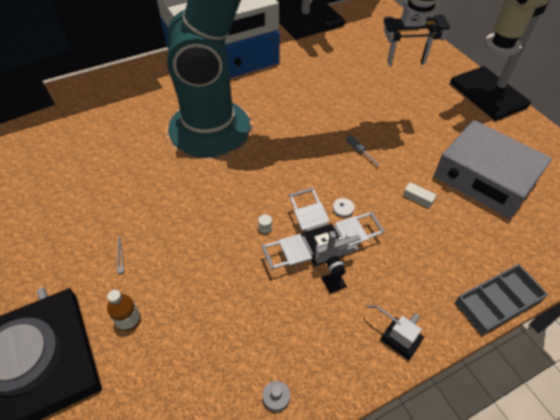

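View pics/side0.png

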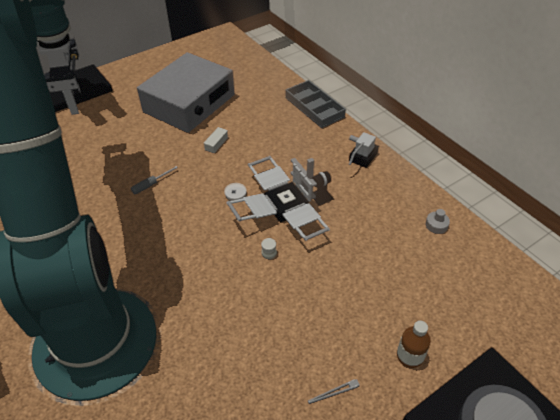

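View pics/wrist0.png

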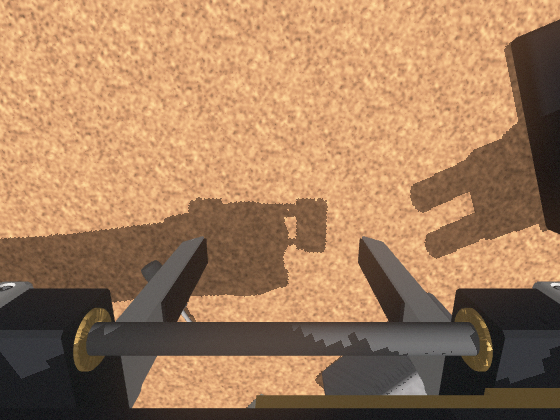

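The scene view shows the shield around (322,243), with bars at about (303,193), (380,230) and (267,256). In the side view the shield is at about (287,197). I'll enlarge both.

```bash
cat > h.py <<'E'
import numpy as np, cv2
from scipy.spatial.transform import Rotation as R
def cam(c):
    Rm=R.from_rotvec(c['rvec']).as_matrix(); K=np.array([[c['fx'],0,c['cx']],[0,c['fy'],c['cy']],[0,0,1]])
    return K,Rm,np.array(c['tvec'])
def proj(c,P):
    K,Rm,t=cam(c); p=(np.atleast_2d(P)@Rm.T+t)@K.T; return p[:,:2]/p[:,2:]
def ray(c,uv):
    K,Rm,t=cam(c); d=Rm.T@np.linalg.solve(K,[uv[0],uv[1],1]); return -Rm.T@t, d/np.linalg.norm(d)
def plane(c,uv,z):
    o,d=ray(c,uv); return o+d*(z-o[2])/d[2]
def tri(obs):
    A=np.zeros((3,3));b=np.zeros(3);rs=[ray(c,u) for c,u in obs]
    for o,d in rs:
        M=np.eye(3)-np.outer(d,d);A+=M;b+=M@o
    p=np.linalg.solve(A,b); return p,[np.linalg.norm((np.eye(3)-np.outer(d,d))@(p-o)) for o,d in rs]
E
python3 - <<'E'
import cv2
a=cv2.imread('pics/scene0.png')[180:300,250:400];cv2.imwrite('pics/sc.png',cv2.resize(a,None,fx=5,fy=5,interpolation=cv2.INTER_CUBIC))
a=cv2.imread('pics/side0.png')[145:255,215:345];cv2.imwrite('pics/sd.png',cv2.resize(a,None,fx=5,fy=5,interpolation=cv2.INTER_CUBIC))
E
```

```text
(no output)
```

View pics/sc.png

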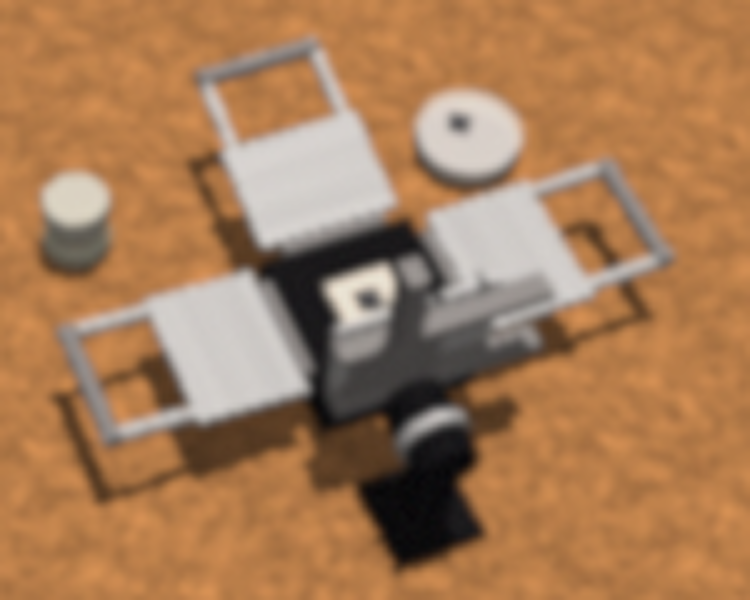

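View pics/sd.png

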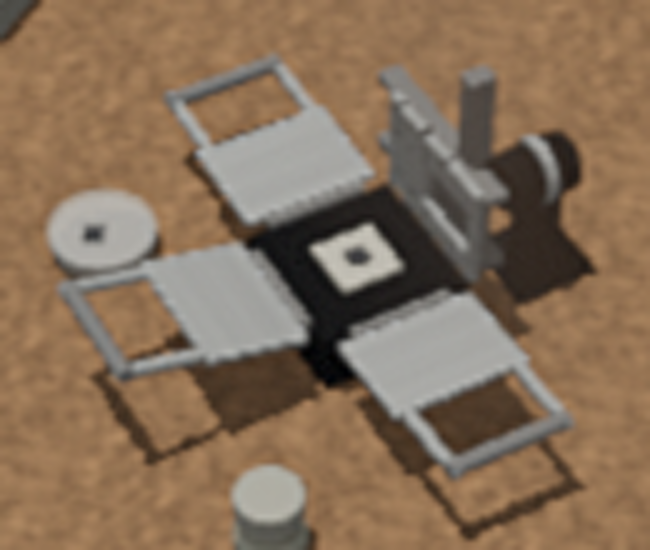

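```bash
python3 - <<'E'
from rig import robot
from h import *
S=robot.camera_info('scene');D=robot.camera_info('side')
f=lambda p,o:(o[0]+(p[0]+.5)/5-.5,o[1]+(p[1]+.5)/5-.5)
def T(n,a,b):
    p,e=tri([(S,f(a,(250,180))),(D,f(b,(215,145)))]);print(n,(p*1000).round(1),(np.array(e)*1000).round(1));return p
q={}
T('nearJ',(205,77),(125,372));T('nearO',(315,45),(65,290))
T('jarwall n',(70,330),(455,468));T('jarwall f',(112,437),(568,420))
T('othwall n',(607,165),(175,100));T('othwall f',(665,258),(275,62))
T('hinge near J?',(262,248),(310,340))
T('tile dot',(370,299),(357,257))
T('tab top?',(413,262),(478,75))
T('jar top',(75,192),(268,495)); T('dish top',(460,122),(95,233))
E
```

```text
nearJ [433.6  72.6  65.9] [0.3 0.3]
nearO [439.4 140.1  63.8] [0.4 0.4]
jarwall n [540.7 -64.3  50.5] [1.2 1.2]
jarwall f [606.9 -72.9  49.9] [0.3 0.3]
othwall n [575.8 247.1  45.8] [0.5 0.5]
othwall f [641.1 240.5  44.8] [0.3 0.3]
hinge near J? [535.1  53.5  42.1] [0.1 0.1]
tile dot [590.3  87.9  42.5] [0. 0.]
tab top? [648.3  65.2 162.6] [1.2 1.2]
jar top [457.3 -20.3  44.1] [0.9 0.9]
dish top [495.2 206.6  18.1] [0.1 0.1]
```

Both views agree: the dish side is the left wall and the jar side is the right wall, with bar heights of 65, 45 and 50 mm. The shield centre is about (0.590, 0.088) with yaw about -0.11. Next I'll move above the near bar and check from the wrist camera.

```bash
cat >> h.py <<'E'
C=np.array([.5905,.088]); YAW=-0.111
def sh(x,y,z,C=C,yaw=YAW):   # shield mm -> world m
    c,s=np.cos(yaw),np.sin(yaw); return np.array([C[0]+(c*x-s*y)/1e3,C[1]+(s*x+c*y)/1e3,z/1e3])
def ori(a): # tool down, jaw (y) along world heading a
    y=np.array([np.cos(a),np.sin(a),0]);z=np.array([0,0,-1.]);return np.column_stack([np.cross(y,z),y,z])
E
python3 - <<'E'
from rig import robot
from h import *
for n,p,a in [('near',sh(-155,0,64),YAW),('nearup',sh(-47.5,0,150),YAW),('left',sh(0,157,45),YAW+np.pi/2),('leftup',sh(0,47.5,200),YAW+np.pi/2),('right',sh(0,-157,50),YAW+np.pi/2),('tab',sh(62.5,10,145),YAW+np.pi/2),]:
    for k in (0,np.pi):
        q=robot.ik(p,ori(a+k)); print(n,k>0,None if q is None else np.round(q,2))
c=robot.camera_info('wrist');K,Rm,t=cam(c);s=robot.get_state()
print(s['tool_rot'].T@(-Rm.T@t-s['ee_pos']), s['tool_rot'].T@Rm.T)
E
```

```text
near False [-0.71  0.34  0.47  2.17 -0.24  0.69 -0.19]
near True [-0.28  0.31 -0.02  2.15  0.01  0.68  2.71]
nearup False [-0.67  0.39  0.56  1.87 -0.25  0.96 -0.12]
nearup True [-0.25  0.34  0.03  1.85 -0.01  0.95  2.81]
left False [-0.51  0.64  0.11  1.65 -0.09  0.85  1.1 ]
left True [-0.84  0.72  0.59  1.66 -0.49  0.91 -1.74]
leftup False [-0.47  0.4   0.26  1.66 -0.11  1.09  1.28]
leftup True [-0.78  0.47  0.69  1.67 -0.33  1.12 -1.68]
right False [-0.26  0.56  0.42  1.86 -0.31  0.79  1.78]
right True [-0.46  0.63  0.7   1.87 -0.54  0.84 -1.17]
tab False [-0.38  0.55  0.28  1.58 -0.17  1.04  1.4 ]
tab True [-0.65  0.62  0.67  1.59 -0.42  1.08 -1.54]
[ 0.0787882  -0.00091684 -0.1832008 ] [[-3.62946154e-04 -9.62945188e-01 -2.69696930e-01]
 [ 9.99999870e-01 -4.45875699e-04  2.46231026e-04]
 [-3.57358289e-04 -2.69696806e-01  9.62945224e-01]]
```

```bash
python3 - <<'E'
from rig import robot
from h import *
robot.move_ptp(sh(-155,0,170),ori(YAW)); robot.gripper_to(0.044)
c=robot.camera_info('wrist');im=robot.grab_frame('wrist');cv2.imwrite('pics/w1.png',im[:,:,::-1])
s=robot.get_state();print(s['time'],s['ee_pos'],s['opening'],s['qpos'].round(2),c)
E
```

```text
2.9667 [0.43643785 0.10516609 0.16998963] 0.043993281636994126 [-0.77  0.15  0.51  2.08 -0.09  0.93 -0.32] {'fx': 312.42019628345344, 'fy': 312.42019628345344, 'cx': 282.48577288206656, 'cy': 206.49812437546336, 'rvec': array([-2.86568782,  0.15996019,  0.01988069]), 'tvec': array([-0.42165093,  0.12734581,  0.40155466])}
```

View pics/w1.png

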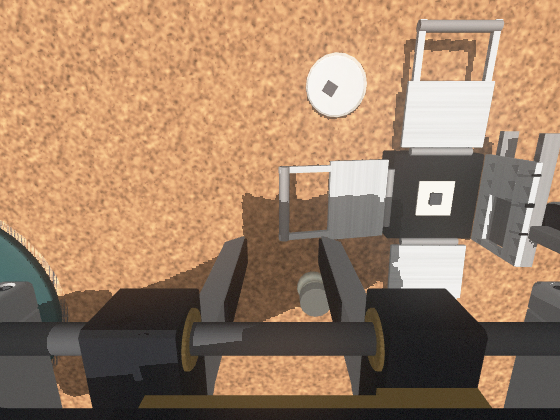

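The wrist view shows the near bar at column ~284, rows 168–240, the left bar at row ~25, columns 418–503, and the tile dot at (435,199). I'll check these against the shield model.

```bash
python3 - <<'E'
from rig import robot
from h import *
c=robot.camera_info('wrist')
for n,u,z in [('nb',(284.5,168),.065),('nb2',(284,240),.065),('lb',(418,25),.045),('lb2',(503,25),.045),('dot',(435,199),.0415)]:
    print(n,(plane(c,u,z)*1e3).round(1))
print('tcp px',proj(c,robot.get_state()['ee_pos']))
s,c_=np.sin(.111),0
print(proj(c,[sh(-154.6,0,65),sh(0,157.4,45),sh(0,0,41.5),sh(62.5,-15,160)]))
E
```

```text
nb [441.6 138.9  65. ]
nb2 [433.3  68.1  65. ]
lb [572.3 248.6  45. ]
lb2 [646.8 240.3  45. ]
dot [591.9  86.3  41.5]
tcp px [[283.48606879 246.75957677]]
[[283.43265877 203.60940087]
 [458.65248473  25.30640141]
 [433.68375009 197.57772837]
 [605.16591008 261.28755904]]
```

```bash
cat >> h.py <<'E'
def raise_wall(robot,dirxy,th0,jaw,v=0.11):
    """dirxy: outward unit (shield axes). grasp at th0, swing to upright"""
    d=np.array(dirxy,float)
    def P(th,dz=0,r=110):
        e=d*(47.5+r*np.cos(th)); return sh(e[0],e[1],40+r*np.sin(th)+dz)
    robot.move_linear(P(th0),velocity=.15)
    robot.gripper_to(0.0)
    s=robot.get_state(); print('grip',s['time'],s['opening'],s['force'].round(1))
    n=8; ths=np.linspace(th0,1.5,n+1)[1:]
    for t in ths: robot.move_linear(P(t),velocity=v)
    s=robot.get_state(); f0=s['force']; print('at1.5',s['time'],s['opening'],f0.round(1),s['ee_pos'].round(4))
    hit=False
    for t in (1.53,1.56,1.59,1.615,1.64):
        hit=robot.move_linear(P(t),velocity=.05,threshold=7)
        s=robot.get_state(); print(t,hit,s['force'].round(1))
        if hit: break
    robot.pause(.2); s=robot.get_state(); print('end',s['time'],s['opening'],s['force'].round(1),s['ee_pos'].round(4), 'ideal',P(np.pi/2).round(4))
E
python3 - <<'E'
from rig import robot
from h import *
raise_wall(robot,(-1,0),np.arcsin(25/110),YAW)
im=robot.grab_frame('wrist');cv2.imwrite('pics/w2.png',im[:,:,::-1])
im=robot.grab_frame('side');cv2.imwrite('pics/s2.png',cv2.resize(im[115:285,180:390,::-1],None,fx=3,fy=3,interpolation=cv2.INTER_CUBIC))
E
```

```text
grip 4.6083 0.0004684031446557974 [1.1 0.1 0.4]
at1.5 7.075 0.000756829105744114 [ 0.1 -0.4  0.8] [0.5351 0.094  0.1494]
1.53 False [-0.5 -0.8  0.5]
1.56 False [ 0.4 -0.1 -0. ]
1.59 False [-0.9 -0.5  0.6]
1.615 False [0.9 0.2 0.5]
1.64 False [ 0.   0.1 -0. ]
end 8.525 0.00044440425480912955 [ 0.6 -0.2  1.1] [0.5508 0.0924 0.1497] ideal [0.5433 0.0933 0.15  ]
```

View pics/s2.png

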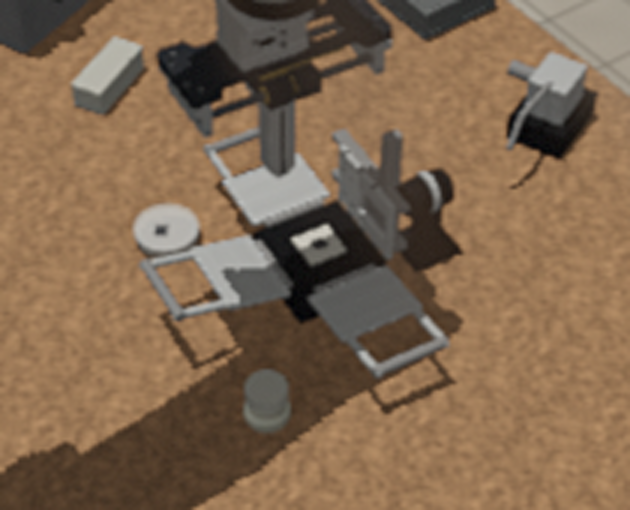

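View pics/w2.png

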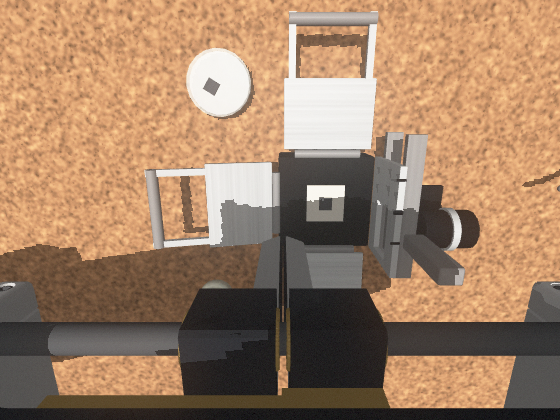

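The wall didn't move: the fingers closed empty, so something about the near bar is off. I'll triangulate it again from the two wrist views and the side view.

```bash
python3 - <<'E'
from rig import robot
from h import *
c2=robot.camera_info('wrist'); S=robot.camera_info('scene');D=robot.camera_info('side')
c1=dict(c2,rvec=np.array([-2.86568782,  0.15996019,  0.01988069]),tvec=np.array([-0.42165093,  0.12734581,  0.40155466]))
f=lambda p,o:(o[0]+(p[0]+.5)/5-.5,o[1]+(p[1]+.5)/5-.5)
for n,a,b in [('nO',(284.5,168),(151,170)),('nJ',(284,240),(159,248)),('lb n',(418,25),(292,18)),('lb f',(503,25),(378,18)),('dot',(435,199),(325,204))]:
    p,e=tri([(c1,a),(c2,b)]);print(n,(p*1e3).round(1),(np.array(e)*1e3).round(1))
P=np.array([[.4336,.0726,.0659],[.4394,.1401,.0638]])
for c in(S,D,c1,c2):print(proj(c,P).round(1).tolist())
g=cv2.imread('pics/w2.png')[150:260,130:220];cv2.imwrite('pics/w2c.png',cv2.resize(g,None,fx=5,fy=5))
E
```

```text
nO [441.7 139.7  65.4] [0.7 0.7]
nJ [433.4  68.8  66.3] [0.1 0.1]
lb n [576.1 250.6  35.8] [0. 0.]
lb f [644.6 239.6  48.4] [0.1 0.1]
dot [590.7  87.2  43.9] [0.1 0.1]
[[290.5, 195.1], [312.7, 188.5]]
[[239.5, 218.9], [227.7, 202.7]]
[[283.8, 236.0], [282.0, 166.8]]
[[158.5, 244.1], [149.1, 170.3]]
```

View pics/w2c.png

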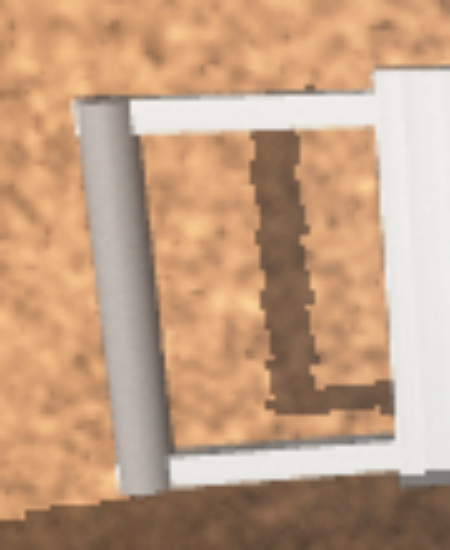

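All views agree that the near bar is unmoved at (0.437, 0.105, 0.065). I'll go back down and look before closing.

```bash
python3 - <<'E'
from rig import robot
from h import *
robot.move_linear(sh(-125,0,165),velocity=.3)
robot.gripper_to(0.044)
robot.move_linear(sh(-154.6,0,120),velocity=.2)
robot.move_linear(sh(-154.6,0,62),velocity=.15)
s=robot.get_state();print(s['time'],s['ee_pos'],s['opening'],s['force'].round(1),s['tool_rot'].round(3))
im=robot.grab_frame('wrist');cv2.imwrite('pics/w3.png',im[:,:,::-1])
im=robot.grab_frame('side');cv2.imwrite('pics/s3.png',cv2.resize(im[115:285,180:390,::-1],None,fx=3,fy=3,interpolation=cv2.INTER_CUBIC))
E
```

```text
10.8417 [0.43774374 0.10505095 0.06283919] 0.043572079727232066 [ 0.   0.4 -0.4] [[ 0.111  0.994  0.001]
 [ 0.994 -0.111  0.   ]
 [ 0.     0.001 -1.   ]]
```

View pics/s3.png

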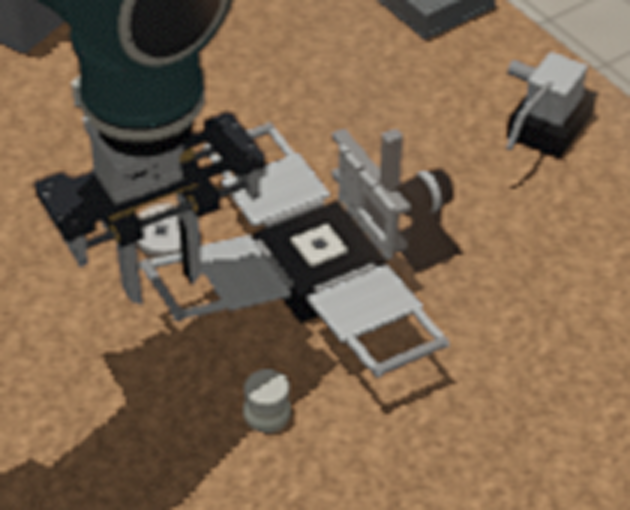

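View pics/w3.png

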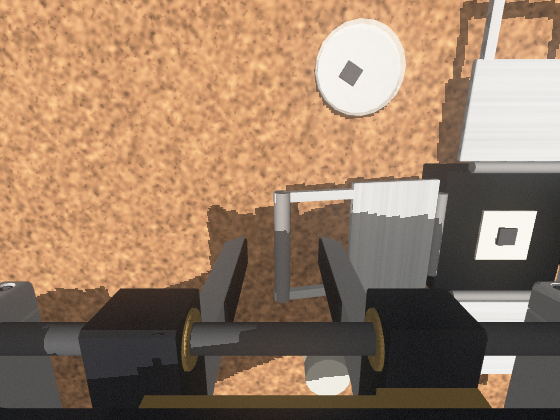

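Before closing, the bar at column 283, rows 193–300 runs between the two fingers (tips at columns 240 and 325), and its centre row matches the TCP row. Now I'll close and watch the opening.

```bash
python3 - <<'E'
from rig import robot
from h import *
for w in (.02,.012,.0):
    robot.gripper_to(w)
    s=robot.get_state();print(s['time'],s['ee_pos'].round(4),s['opening'],s['force'].round(1))
im=robot.grab_frame('wrist');cv2.imwrite('pics/w4.png',im[:,:,::-1])
E
```

```text
11.5167 [0.4369 0.1051 0.062 ] 0.020133356228709057 [ 0.4 -0.4  0.9]
11.8917 [0.4368 0.1051 0.062 ] 0.01187348718663315 [-0.4  0.1 -0.3]
12.1833 [0.4373 0.1051 0.0621] 0.006515711959894087 [ 4.7 -0.7 -3. ]
```

View pics/w4.png

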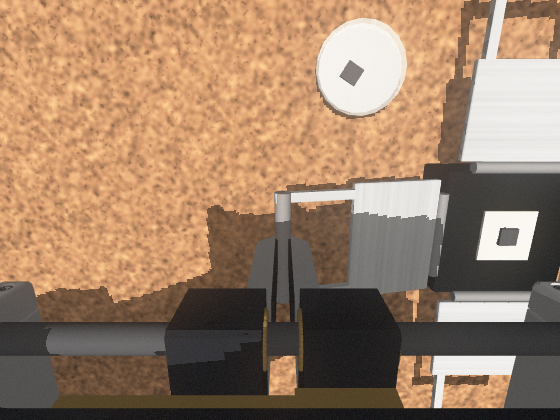

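The grip stalled at 6.5 mm on a 10 mm bar, which suggests it is held only at the fingertip edges. I'll check the bar's height again from the low wrist view.

```bash
python3 - <<'E'
from rig import robot
from h import *
c3=robot.camera_info('wrist')
print(robot.get_state()['opening'],robot.get_state()['force'].round(1))
for z in (40,45,50,55,60,65,70):
    a=plane(c3,(283,193.5),z/1e3);b=plane(c3,(283,299.5),z/1e3);w=plane(c3,(275.5,246),z/1e3)-plane(c3,(290.5,246),z/1e3)
    print(z,(np.linalg.norm(a-b)*1e3).round(1),(np.linalg.norm(w)*1e3).round(1),((a+b)/2*1e3).round(1))
t=robot.get_state()
for dz in (0,.01,.019): print(dz,proj(c3,t['ee_pos']+t['tool_rot']@[[0],[0.01],[dz]][0:3] if 0 else t['ee_pos']+t['tool_rot'][:,2]*dz+0*t['ee_pos']).round(1), proj(c3,t['ee_pos']+t['tool_rot'][:,2]*dz+t['tool_rot'][:,0]*.008).round(1))
g=cv2.imread('pics/w4.png')[170:330,200:370];cv2.imwrite('pics/w4c.png',cv2.resize(g,None,fx=4,fy=4))
g=cv2.imread('pics/w3.png')[170:330,200:370];cv2.imwrite('pics/w3c.png',cv2.resize(g,None,fx=4,fy=4))
E
```

```text
0.006360042347534254 [ 5.4 -0.6 -3.7]
40 80.9 10.6 [435.8  94.1  40. ]
45 78.9 10.3 [436.   96.2  45. ]
50 77.0 10.1 [436.2  98.4  50. ]
55 75.0 9.8 [436.5 100.5  55. ]
60 73.0 9.6 [436.7 102.7  60. ]
65 71.1 9.3 [436.9 104.8  65. ]
70 69.1 9.1 [437.1 106.9  70. ]
0 [[283.5 246.8]] [[283.5 234.9]]
0.01 [[283.4 240.8]] [[283.4 229.4]]
0.019 [[283.4 236. ]] [[283.4 225. ]]
```

View pics/w4c.png

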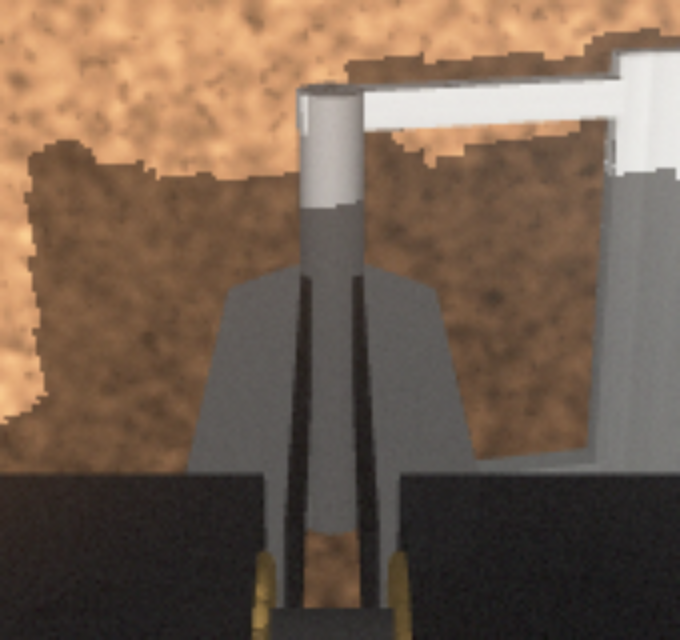

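View pics/w3c.png

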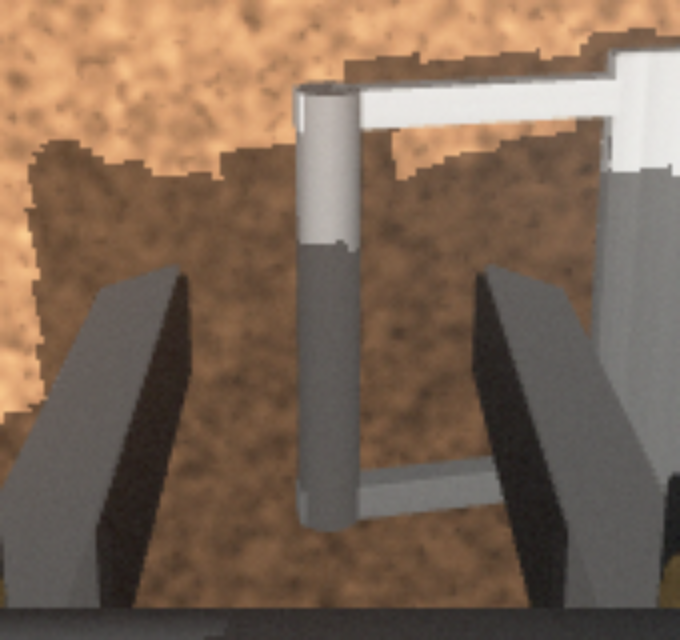

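The close-up shows the bar properly between the pads at columns 276–290. I'll swing gently by a small angle and see if it holds.

```bash
python3 - <<'E'
from rig import robot
from h import *
s=robot.get_state();print(s['time'],s['opening'],s['force'].round(2),s['ee_pos'].round(4))
th0=np.arcsin(25/110)
for t in (th0+.05,th0+.1,th0+.15):
    robot.move_linear(sh(-47.5-110*np.cos(t),0,37+110*np.sin(t)),velocity=.08)
    s=robot.get_state();print(s['time'],s['opening'],s['force'].round(2),s['ee_pos'].round(4))
im=robot.grab_frame('wrist');cv2.imwrite('pics/w5.png',cv2.resize(im[150:330,200:450,::-1],None,fx=3,fy=3))
E
```

```text
12.2333 0.006360042347534254 [ 5.43 -0.62 -3.72] [0.4373 0.1051 0.0621]
12.4833 0.0005012029237758326 [-0.21  1.02 -0.34] [0.4381 0.1051 0.0676]
12.7333 0.0002720572287755147 [-0.5  -0.02 -0.76] [0.44   0.1049 0.0729]
12.9833 0.000507826668306346 [0.2  0.7  0.19] [0.442  0.1046 0.078 ]
```

View pics/w5.png

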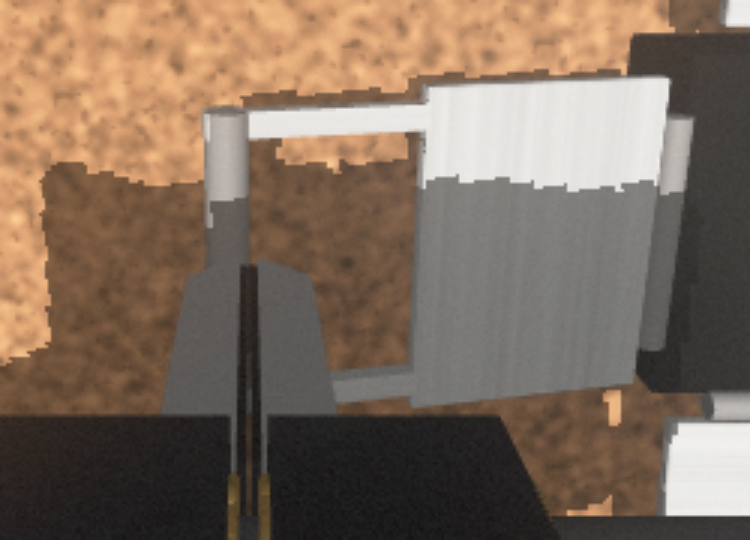

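The bar slipped off the fingertips, so the tips are higher than assumed, relative to the bar. I'll check where the tips are using the outside cameras.

```bash
python3 - <<'E'
from rig import robot
from h import *
S=robot.camera_info('scene');D=robot.camera_info('side');s=robot.get_state();e=s['ee_pos']
for n,c in(('scene',S),('side',D)):
    im=robot.grab_frame(n)[:,:,::-1]; b=proj(c,[e-[0,0,.019],e,[.437,.105,.065]]); print(n,b.round(1).tolist())
    o=(b[0]-[50,40]).astype(int); g=np.ascontiguousarray(cv2.resize(im[o[1]:o[1]+80,o[0]:o[0]+100],None,fx=7,fy=7,interpolation=cv2.INTER_CUBIC))
    for p,col in zip(b,[(0,0,255),(0,255,0),(255,0,0)]):
        q=((p-o+.5)*7).astype(int); cv2.circle(g,tuple(int(v) for v in q),3,col,-1)
    cv2.imwrite(f'pics/tip_{n}.png',g); print(o)
print(s['time'])
E
```

```text
scene [[302.0, 194.7], [302.2, 190.3], [301.4, 192.0]]
[251 154]
side [[235.8, 211.8], [235.3, 206.9], [234.0, 210.9]]
[185 171]
13.0333
```

View pics/tip_scene.png

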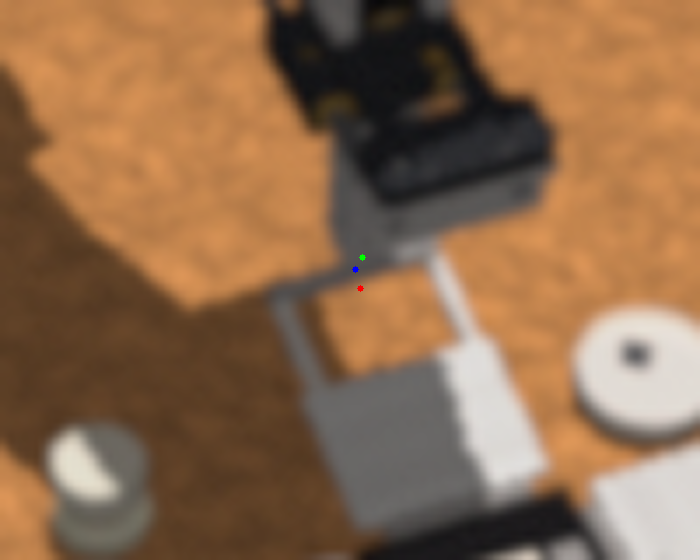

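View pics/tip_side.png

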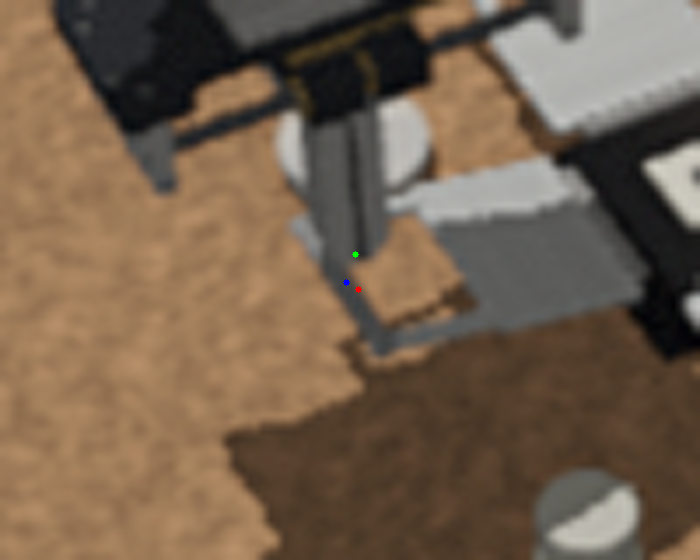

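In both outside views the fingertips end at the reported TCP, not 19 mm ahead of it. The wrist view and the 6.5 mm wedge put them about 6 mm behind it. So the real grasp point is about 25 mm above the reported TCP, and I'll correct for this as a measured tool offset (`DZ`).

```bash
cat >> h.py <<'E'
DZ=-24  # mm: measured tool-length correction added to commanded z
def wallP(dirxy):
    d=np.array(dirxy,float)
    def P(th,dz=0,r=110):
        e=d*(47.5+r*np.cos(th)); return sh(e[0],e[1],40+r*np.sin(th)+dz+DZ)
    return P
def grasp_bar(robot,dirxy,th0):
    P=wallP(dirxy)
    h=robot.move_linear(P(th0),velocity=.12,threshold=12)
    robot.gripper_to(0.0)
    s=robot.get_state(); print('grip',h,s['time'],s['opening'],s['force'].round(1),s['ee_pos'].round(4))
    return s['opening']
def swing(robot,dirxy,th0,v=.11):
    P=wallP(dirxy)
    for t in np.linspace(th0,1.5,8)[1:]:
        robot.move_linear(P(t),velocity=v)
        s=robot.get_state(); print(round(t,2),round(s['opening'],4),s['force'].round(1))
        if s['opening']<.006: print('LOST');return False
    for t in (1.54,1.58,1.61,1.64):
        hit=robot.move_linear(P(t),velocity=.05,threshold=8)
        s=robot.get_state(); print(t,hit,round(s['opening'],4),s['force'].round(1))
        if hit: break
    print('end',s['time'],s['ee_pos'].round(4),'ideal',P(np.pi/2).round(4)); return True
E
python3 - <<'E'
from rig import robot
from h import *
robot.gripper_to(0.044)
th=np.arcsin(25/110)
robot.move_linear(sh(-154.6,0,78),velocity=.1)
if grasp_bar(robot,(-1,0),th)>.007: print(swing(robot,(-1,0),th))
im=robot.grab_frame('wrist');cv2.imwrite('pics/w6.png',im[:,:,::-1])
im=robot.grab_frame('side');cv2.imwrite('pics/s6.png',cv2.resize(im[115:285,180:390,::-1],None,fx=3,fy=3,interpolation=cv2.INTER_CUBIC))
E
```

```text
grip False 15.3167 0.009056085780204264 [3.6 0.4 0.4] [0.4373 0.1052 0.0412]
0.41 0.0091 [-0.9  0.8  1.6]
0.59 0.0089 [-10.1   0.5   7.5]
0.77 0.0089 [-23.1   1.6  22. ]
0.96 0.0089 [-31.5   0.6  41. ]
1.14 0.0088 [-15.9  -0.6  35.9]
1.32 0.0091 [-6.  -1.2 22.9]
1.5 0.0092 [-0.2 -0.3 13.4]
1.54 False 0.0094 [ 0.2 -1.  11.9]
1.58 False 0.0089 [-5.1 -0.7 14.1]
1.61 False 0.009 [-23.9   1.6  27.5]
1.64 False 0.0092 [-43.4   4.1  37.3]
end 18.65 [0.5454 0.0933 0.1248] ideal [0.5433 0.0933 0.126 ]
True
```

View pics/s6.png

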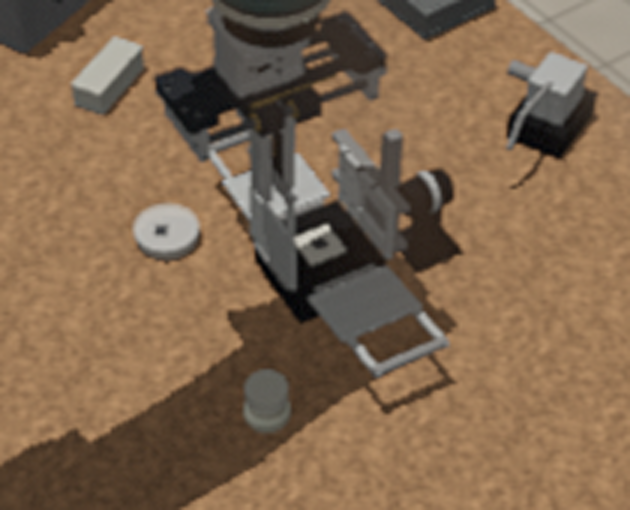

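View pics/w6.png

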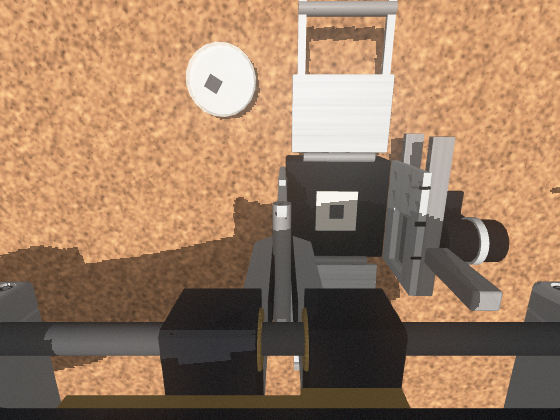

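The near wall stands against its stop: the wrist view shows its bar edge-on at column ~283, and about 43 N pushed back. I'll relax, release, and move to the left wall.

```bash
python3 - <<'E'
from rig import robot
from h import *
P=wallP((-1,0))
robot.move_linear(P(1.59),velocity=.05)
print(robot.get_state()['force'].round(1))
robot.gripper_to(0.044)
robot.move_linear(P(np.pi/2,60),velocity=.2)
robot.move_ptp(sh(0,157.4,150),ori(YAW+np.pi/2))
c=robot.camera_info('wrist');im=robot.grab_frame('wrist');cv2.imwrite('pics/w7.png',im[:,:,::-1])
s=robot.get_state();print(s['time'],s['ee_pos'].round(4));print(proj(c,[sh(-30,157.4,45),sh(30,157.4,45),sh(0,0,42)]).round(1).tolist(),proj(c,[sh(-47.5,0,150)]))
import pickle;pickle.dump(c,open('c7.pkl','wb'))
E
```

```text
[-7.2  0.7  0.5]
21.425 [0.6078 0.2437 0.1498]
[[284.0, 173.9], [284.1, 234.5], [121.0, 204.6]] [[ 18.59274893 175.17910282]]
```

View pics/w7.png

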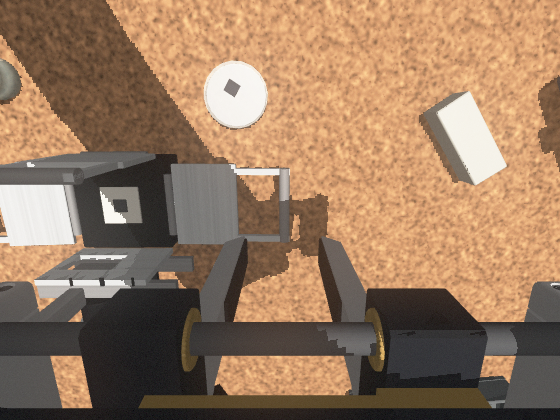

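The left bar shows at column 284, rows 168–242, and the model predicts arm centres at (284, 174–234). That agrees, so I'll grasp and swing.

```bash
python3 - <<'E'
from rig import robot
from h import *
d=(0,1);th=.048;P=wallP(d)
if grasp_bar(robot,d,th)>.007 and swing(robot,d,th):
    robot.move_linear(P(1.59),velocity=.05)
im=robot.grab_frame('wrist');cv2.imwrite('pics/w8.png',im[:,:,::-1])
E
```

```text
grip False 23.2917 0.008950074941041964 [1.2 3.6 1. ] [0.608  0.245  0.0214]
0.26 0.009 [1.3 5.8 2.6]
0.46 0.009 [0.2 8.4 4.1]
0.67 0.0091 [-1.6 11.9  8.9]
0.88 0.0091 [-1.8 15.4 18.4]
1.09 0.0091 [-5.4 12.9 23.5]
1.29 0.009 [-7.6  7.9 26.1]
1.5 0.009 [-7.2  0.5 23.3]
1.54 False 0.0092 [-7.3  0.5 23.2]
1.58 False 0.0089 [-3.9  6.  18. ]
1.61 False 0.0089 [-0.7 18.6 13.1]
1.64 False 0.0089 [ 3.3 32.9 10.5]
end 26.8 [0.5959 0.1347 0.1275] ideal [0.5958 0.1352 0.126 ]
```

View pics/w8.png

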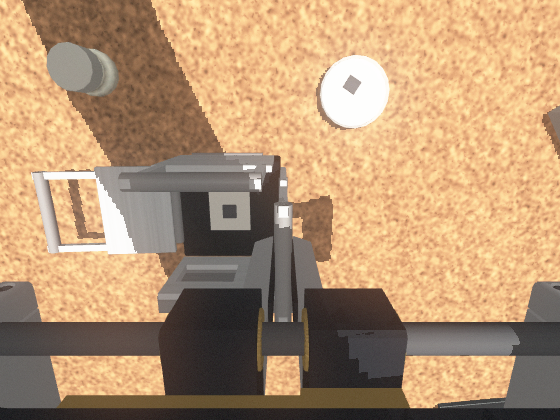

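The left wall is up: the stop was felt at about 33 N, and its bar is edge-on at column ~283. Next is the right wall.

```bash
python3 - <<'E'
from rig import robot
from h import *
P=wallP((0,1))
print(robot.get_state()['force'].round(1))
robot.gripper_to(0.044)
robot.move_linear(P(np.pi/2,65),velocity=.25)
robot.move_ptp(sh(0,-157.0,165),ori(YAW+np.pi/2))
c=robot.camera_info('wrist');im=robot.grab_frame('wrist');cv2.imwrite('pics/w9.png',im[:,:,::-1])
s=robot.get_state();print(s['time'],s['ee_pos'].round(4));print(proj(c,[sh(-30,-157.0,50),sh(30,-157.0,50),sh(-30,47.5,150),sh(30,47.5,150)]).round(1).tolist())
E
```

```text
[-3.8 11.  17. ]
29.1167 [ 0.5733 -0.0664  0.1647]
[[282.1, 172.2], [282.1, 231.1], [595.6, 197.4], [572.6, 280.2]]
```

View pics/w9.png

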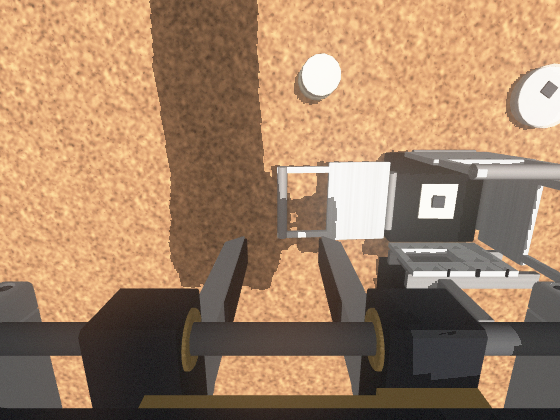

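The right bar is at column 283, rows 167–237, as predicted. I'll grasp and swing.

```bash
python3 - <<'E'
from rig import robot
from h import *
d=(0,-1);th=.091;P=wallP(d)
if grasp_bar(robot,d,th)>.007 and swing(robot,d,th):
    robot.move_linear(P(1.59),velocity=.05); print(robot.get_state()['force'].round(1))
im=robot.grab_frame('wrist');cv2.imwrite('pics/w10.png',im[:,:,::-1])
E
```

```text
grip False 31.0667 0.008817991100703413 [-0.7  2.3  0.9] [ 0.5732 -0.0677  0.026 ]
0.29 0.0088 [ 0.  -0.2  0.5]
0.49 0.0087 [-1.4 -5.7  3.9]
0.69 0.0086 [-3.4 -9.6  9.9]
0.9 0.0089 [ -7.3 -15.4  18.9]
1.1 0.009 [ -8.5 -12.2  26.4]
1.3 0.009 [-9.3 -5.1 25.9]
1.5 0.0093 [-6.4  0.4 20.4]
1.54 False 0.0092 [-5.4  0.5 17.2]
1.58 False 0.0086 [-4.3 -1.9 17.6]
1.61 False 0.0089 [ -6.8 -15.4  21. ]
1.64 False 0.0089 [-10.9 -29.1  24.9]
end 34.5167 [0.5861 0.0421 0.1268] ideal [0.5852 0.0408 0.126 ]
[-4.4 -5.8 16.1]
```

View pics/w10.png

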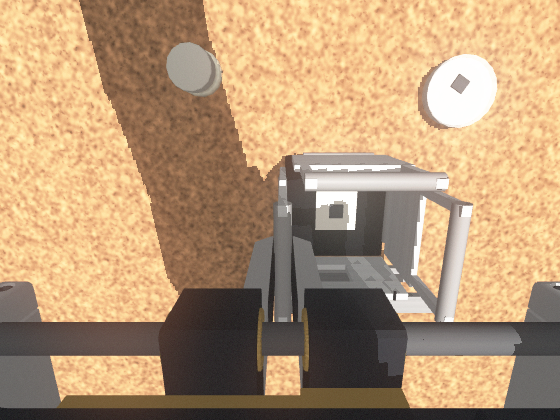

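All three walls stand and form the box. I'll release and hover over the tab.

```bash
python3 - <<'E'
from rig import robot
from h import *
P=wallP((0,-1))
robot.gripper_to(0.044)
robot.move_linear(P(np.pi/2,65),velocity=.25)
robot.move_ptp(sh(62.5,-15,185),ori(YAW+np.pi/2))
c=robot.camera_info('wrist');im=robot.grab_frame('wrist');cv2.imwrite('pics/w11.png',im[:,:,::-1])
s=robot.get_state();print(s['time'],s['ee_pos'].round(4));print(proj(c,[sh(62.5,-15,160),sh(47.5,-15,105),sh(47.5,10,105),sh(47.5,35,105)]).round(1).tolist())
for n in('scene','side'):
    im=robot.grab_frame(n)[:,:,::-1]; cv2.imwrite(f'pics/{n}11.png',cv2.resize(im[150:300,200:400],None,fx=4,fy=4,interpolation=cv2.INTER_CUBIC))
E
```

```text
36.3833 [0.6502 0.0659 0.1835]
[[283.2, 236.3], [283.2, 197.0], [312.2, 197.0], [341.3, 197.0]]
```

View pics/w11.png

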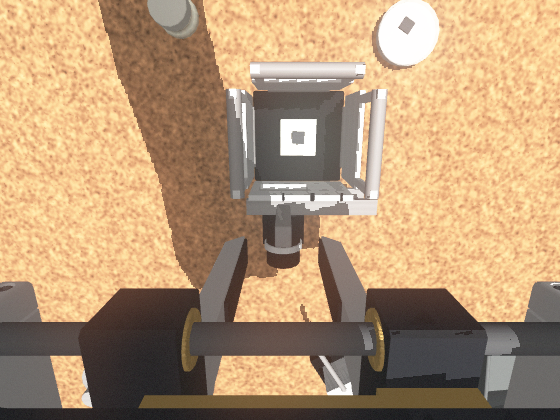

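View pics/side11.png

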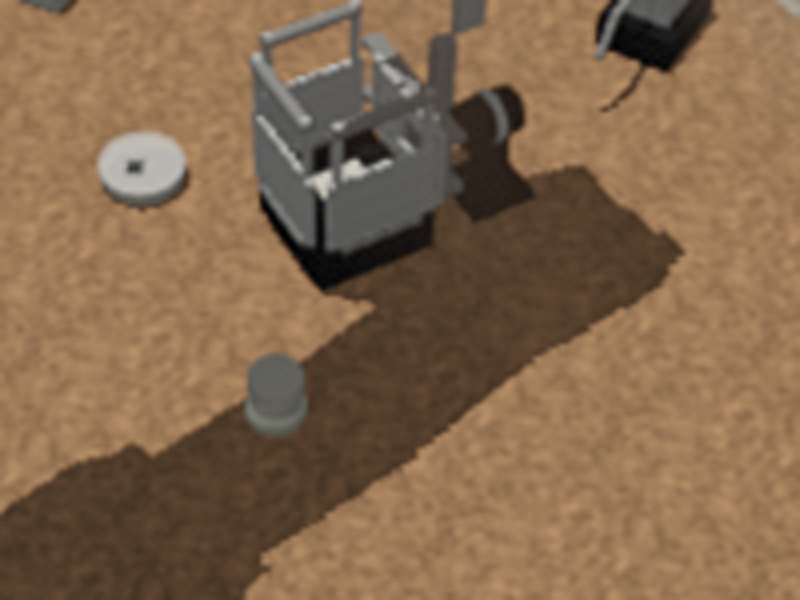

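View pics/scene11.png

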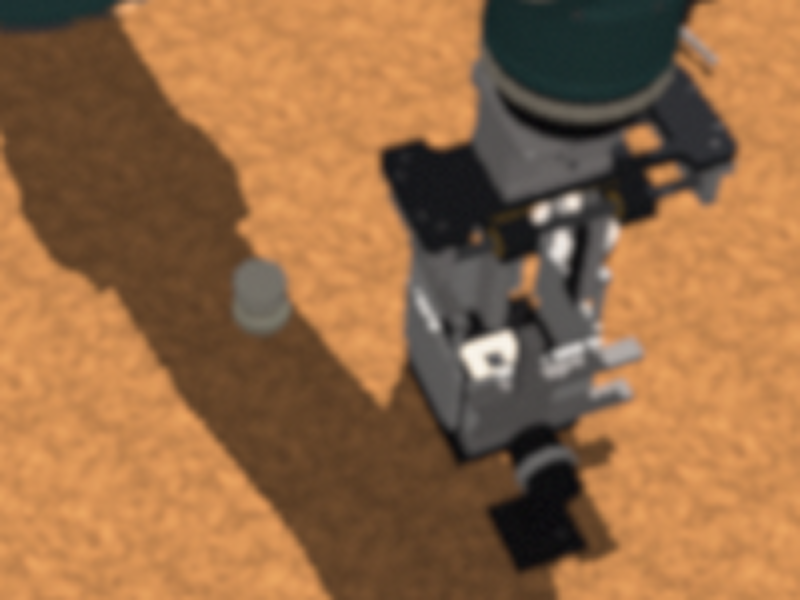

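The marks sit at (283,197), (312,197) and (341,197), exactly as the model predicts. The tab is at column ~283 between the fingers, over the barrel. I'll descend, grip and slide.

```bash
python3 - <<'E'
from rig import robot
from h import *
h=robot.move_linear(sh(62.5,-15,145+DZ),velocity=.12,threshold=12)
robot.pause(.2);s=robot.get_state();print(h,s['ee_pos'].round(4),s['force'].round(1),sh(62.5,-15,121).round(4))
if not h:
    robot.gripper_to(0.0)
    s=robot.get_state();print('grip',s['time'],s['opening'],s['force'].round(1),s['ee_pos'].round(4))
    im=robot.grab_frame('wrist');cv2.imwrite('pics/w12.png',im[:,:,::-1])
    if s['opening']>.009:
        for y in (-5,3,10):
            robot.move_linear(sh(62.5,y,145+DZ),velocity=.05)
            s=robot.get_state();print(y,s['time'],round(s['opening'],4),s['force'].round(1),s['ee_pos'].round(4))
        robot.pause(.3);s=robot.get_state();print(s['force'].round(1),s['ee_pos'].round(4),sh(62.5,10,121).round(4))
        c=robot.camera_info('wrist');im=robot.grab_frame('wrist');cv2.imwrite('pics/w13.png',im[:,:,::-1])
        cv2.imwrite('pics/w13c.png',cv2.resize(im[160:310,200:400,::-1],None,fx=4,fy=4,interpolation=cv2.INTER_CUBIC))
        print(proj(c,[sh(62.5,10,160),sh(47.5,-15,105),sh(47.5,10,105),sh(47.5,35,105)]).round(1).tolist())
E
```

```text
False [0.6513 0.0662 0.1218] [-0.3 -1.  -0.1] [0.651  0.0662 0.121 ]
grip 37.9667 0.01174884368584503 [1.  1.7 0.1] [0.651  0.0666 0.121 ]
-5 38.3667 0.0118 [-1.4 -3.4  2.5] [0.6521 0.076  0.121 ]
3 38.675 0.0117 [-1.4 -4.7  1.4] [0.6529 0.0837 0.121 ]
10 38.9667 0.0118 [-1.3 -6.8  2.8] [0.6537 0.0904 0.121 ]
[-1.3 -5.8  1.6] [0.6536 0.09   0.121 ] [0.6537 0.091  0.121 ]
[[285.8, 278.9], [247.7, 218.3], [285.0, 218.3], [322.4, 218.2]]
```

View pics/w13c.png

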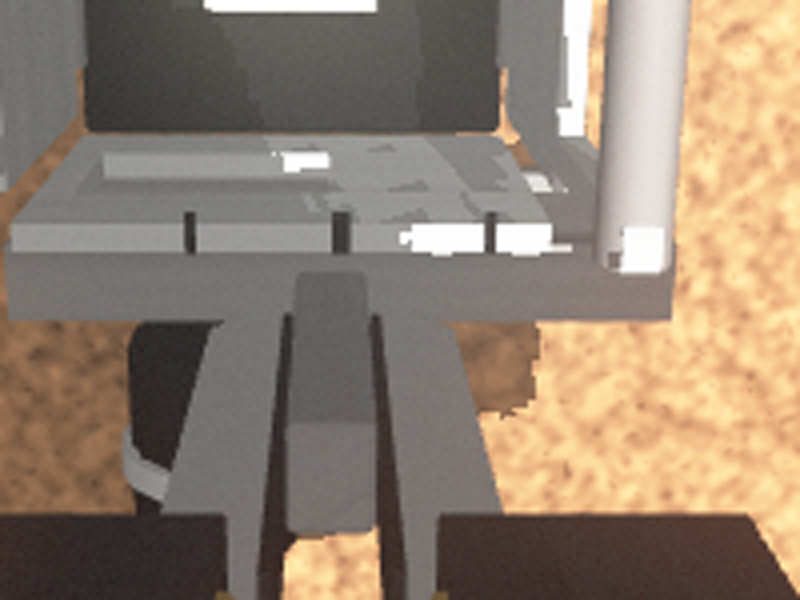

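View pics/w12.png

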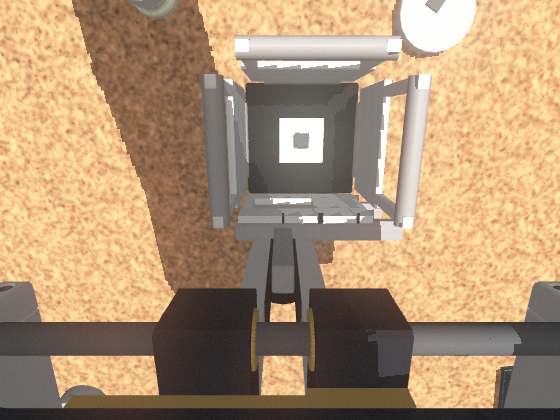

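The tab's centre line is at crop column ~332 and the thick middle mark at ~341, which leaves it about 1.5 mm short. The arm readback agrees: 23.5 mm travelled from closed, because the spring pushes the arm back. I'll correct by 1.5 mm.

```bash
python3 - <<'E'
from rig import robot
from h import *
robot.move_linear(sh(62.5,11.5,145+DZ),velocity=.03)
robot.pause(.6);s=robot.get_state();print(s['time'],s['opening'],s['force'].round(1),s['ee_pos'].round(4))
u=np.array([-np.sin(YAW),np.cos(YAW)]);print('travel mm',(s['ee_pos'][:2]-[.6510,.0666])@u*1e3,'abs y',(s['ee_pos'][:2]-C)@u*1e3)
im=robot.grab_frame('wrist')
cv2.imwrite('pics/w14c.png',cv2.resize(im[160:310,200:400,::-1],None,fx=4,fy=4,interpolation=cv2.INTER_CUBIC))
cv2.imwrite('pics/w14.png',im[:,:,::-1])
im=robot.grab_frame('side')[:,:,::-1];cv2.imwrite('pics/side14.png',cv2.resize(im[120:270,180:380],None,fx=4,fy=4,interpolation=cv2.INTER_CUBIC))
E
```

```text
40.1667 0.011589981583335926 [-1.3 -5.8  2.9] [0.6538 0.0914 0.121 ]
travel mm 24.970046880911195 abs y 10.403464488973372
```

View pics/w14c.png

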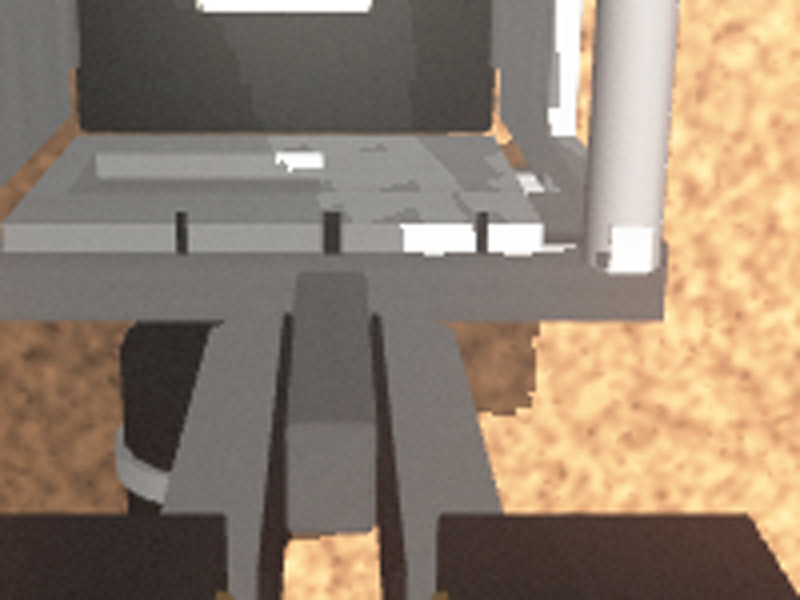

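View pics/w14.png

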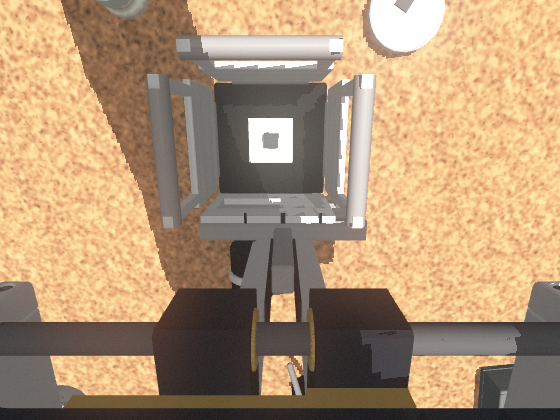

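View pics/side14.png

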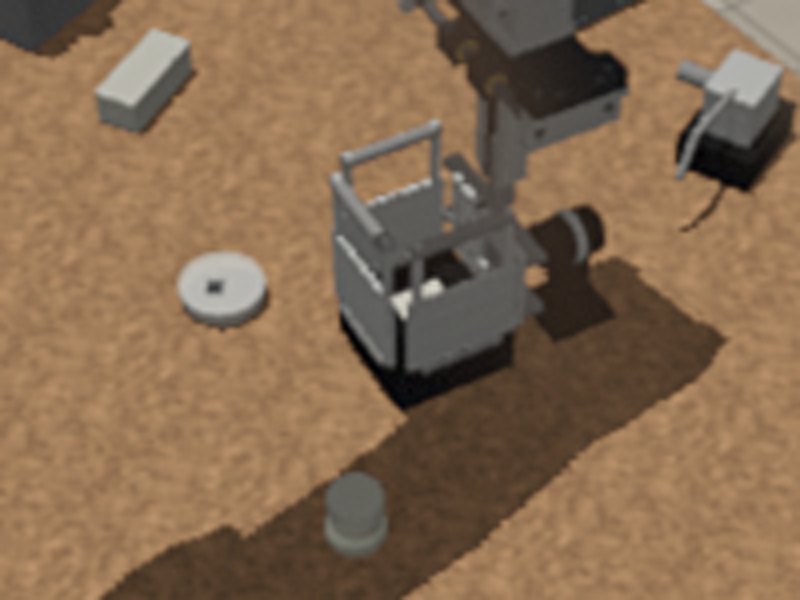

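The tab is at 332 and the middle mark at 332, so they line up, with about 25.0 mm travelled and a 6 N spring load. As a last check before handing in, I'll see where the upright bars lie at z = 150 mm.

```bash
python3 - <<'E'
from rig import robot
from h import *
c=robot.camera_info('wrist')
def loc(p):
    d=(p[:2]-C)*1e3;k,s=np.cos(YAW),np.sin(YAW);return np.round([k*d[0]+s*d[1],-s*d[0]+k*d[1]],1)
for n,u in [('near',(184,46)),('near',(337,46)),('left',(368,82)),('left',(356,221)),('right',(152,82)),('right',(168,221))]: print(n,loc(plane(c,u,.150)))
s=robot.get_state();print(s['time'],s['opening'],s['force'].round(1))
robot.sign_off()
E
```

```text
near [-48.  -34.3]
near [-47.9  34.3]
left [-32.9  49.3]
left [34.6 47.9]
right [-33.  -50.4]
right [ 34.5 -49.7]
40.2667 0.012125423044086078 [-1.  -5.6  3.3]
the job is handed in; nothing more can be done
```

I raised the near, left and right walls to their end stops. Then I gripped the shutter tab, slid it to half travel, and handed the job in at 40.3 s with the gripper still holding it.

**Walls:** With the bars assumed 150 mm up, their wrist-view rays fall 48 mm (near), 48–49 mm (left) and 50 mm (right) from the shield centre; upright is 47.5 mm. The right wall could therefore lean outward by about 0.02 rad, which is within the roughly 2 mm calibration error. I felt each wall meet its stop at 29 to 43 N.

**Shutter:** It stayed closed until all three walls stood. The tab now lines up with the thick middle mark in the wrist view. Arm readback gives 25.0 mm of travel from where I gripped it, or 10.4 mm against the nominal 10 mm in absolute terms. The grip reads 12 mm and the spring load is about 6 N.

**What disagreed:**
- **Fingertip position:** The fingertips measured about 6 mm behind the reported TCP, not 19 mm ahead of it. My first two grasps of the near bar therefore closed on nothing or slipped off without moving the wall. I corrected by 24 mm and the remaining grasps held.
- **Force while swinging:** The swings loaded the wrist to roughly 57 N at most in my readings between moves, below the 120 N limit.
- **Stop trigger:** The 8 N stop never triggered, so the final push ended at its commanded point instead.

I saw no movement of the dish, jar or slide box. I did not check the bottle, driver or tweezers again, but no move went near them.

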